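Mount the vial tray on the laboratory mixer and load a vial

TASK

Get the bench mixer ready: pick up the round vial tray by its handle, turn it so that its three stud holes line up with the three studs on the mixer's drive plate, and slide it down until it lies flat and fully home on the plate. Then stand the small capped vial in any one of the tray's three pockets and let go. Never tip the vial over, and leave the brown bottle and the beaker standing where they are.

Things in the scene. Friction and masses are not known exactly. Their poses are not given: they have to be found in the camera images.
- tray_handle (a point): Vial tray: round aluminium-coloured disc, 132 mm across, 16 mm thick, 0.25 to 0.5 kg, lying flat and loose on the bench. A black square handle, 30 x 30 mm, sides parallel to the tray's x and y axes, stands in its middle and rises 55 mm above the disc (71 mm above the underside). This point: on the tray's axis, 44 mm above the underside, the height to grip the handle. z is up.
- drive_top (a point): Centre of the upper face of the mixer's drive plate, a level steel disc 120 mm across, 74 mm above the bench. z is up. Three upright round-topped steel studs, 8 mm in diameter, 24 mm tall, stand on it 46 mm from the centre at 0, 120 and 240 degrees from this point's x axis (anticlockwise from above). With the tray home, its underside lies on this face and the studs stand 8 mm out of it.
- mixer: The mixer: grey box 170 x 180 mm and 60 mm tall, fixed on the bench, carrying the drive plate on top. Origin: centre of its underside. The drive plate turns about its upright axis, off, with stiff friction (about 0.12 N m), and stays where it is left.
- vial_centre (a point): The sample vial: a small clear glass cylinder with a white cap, 22 mm in diameter and 60 mm tall in all, 35 to 60 g, standing upright on the bench, loose. The point is its centre, 30 mm above its foot; z is up along it.
- pocket_0 (a point): Centre of the floor of the tray's pocket at 60 degrees from the tray's x axis, 4 mm above the tray's underside and 12 mm below its upper face; same axes as the tray.
- pocket_1 (a point): Centre of the floor of the tray's pocket at 180 degrees from the tray's x axis, 4 mm above the tray's underside and 12 mm below its upper face; same axes as the tray.
- pocket_2 (a point): Centre of the floor of the tray's pocket at 300 degrees from the tray's x axis, 4 mm above the tray's underside and 12 mm below its upper face; same axes as the tray.
- tray: The same tray; origin at the centre of its underside, same axes. Three through stud holes, 12 mm in diameter, lie 46 mm from the axis at 0, 120 and 240 degrees from its x axis (anticlockwise from above). Three larger blind pockets, 27 mm in diameter, 12 mm deep, lie 46 mm from the axis at 60, 180 and 300 degrees; studs cannot enter them.
- vial: The same vial; this origin is the centre of its foot.
- reagent_centre (a point): Bystander: brown glass bottle with a black cap, 60 mm in diameter, 130 mm tall; the point is its centre, 65 mm up.
- beaker_centre (a point): Bystander: open glass beaker, 68 mm in diameter, 85 mm tall; the point is its centre, 42 mm up.
There are look-alikes about, which are no part of the job. Several things look just like the vial: the one meant starts farthest from the robot's base.

How it is judged:
By the outcome, as a careful person would: the job done as asked, in the order asked, and still so for the second after the job is handed in, with the robot touching nothing.
It also fails if it takes over 54 s, if anything falls off the work surface, if the arm or the gripper's body presses on something with over 40 N, if the wrist force passes 120 N, or if a joint passes its speed limit or range.

ROBOT

A 7-joint arm with a two-finger parallel gripper is mounted at the origin on the work surface. World frame = base frame: x ahead of the robot, y to its left, z up, the work surface at z = 0. Lengths are in m, angles in rad, forces in N, time in s.
With the tool pointing down it reaches from about 0.4 to 0.875 m from the base axis. Payload 19.3 kg.
Tool frame: the origin (TCP) lies at the very end of the fingers, on their centre line; the grasp point (between the pads) lies 19 mm behind it; z points along the fingers, y is the direction in which the jaws open and shut (so a half turn about z gives the same grasp; the last joint's range is limited). The gripper opens to 85 mm and grips with 20 to 120 N. Pads are 22 mm wide; open, the fingers measure 114 mm over their backs; the gripper's body (76 mm by 85 mm) begins 54 mm behind the grasp point. The pads swing forward as they close: fully open they stand 13 mm farther back than shut.
Start: joints at [-1.244, 0.521, -0.036, 1.599, 0.021, 1.021, -0.113], TCP at [0.242, 0.576, 0.231] pointing down, gripper open.
Joint ranges: [-2.91, 2.91], [-0.3, 2.13], [-1.5, 1.42], [0.17, 2.43], [-1.26, 4.41], [0.16, 1.93], [-2.52, 2.52]. Speed limits (rad/s): [1.89, 1.89, 2.39, 2.39, 3.01, 3.01, 3.01].

INTERFACE

Orientations are given as [roll, pitch, yaw] about the fixed x, y, z axes, in that order (R = Rz(yaw) Ry(pitch) Rx(roll)).
In Python, from workcell import bot, grab_frame, calibration, workorder gives the robot as it stands.
- The arm moves only by the tool move_arm, never from a script. Its arguments are lists of equal length, an entry for each row: "jaw": the closure in counts, from 0 (fully open) to 255 (shut); "dp": the shift along the tool's x, y, z in units of 800 mm (1.0 is 800 mm), a list of three; "rotation": the turn, a rotation vector about the tool's x, y, z in units of pi rad (1.0 is pi rad), a list of three. In form: {"jaw": [jaw, ...], "dp": [[dx, dy, dz], ...], "rotation": [[rx, ry, rz], ...]}. A call has 1 to 10 rows; each row shifts and turns the commanded pose from where the row before left it, along the tool's axes as they then stand; what a row does not reach is not made up. A row lasts 1/8 s, in which the tool goes at most 62.5 mm and 10.7 degrees, less where a joint would pass 70% of its speed; a pose out of reach is approached as far as the arm can. A call with a number of a shift or a turn outside -1 to 1 is refused whole. A call with a gripper value outside its range is refused whole. The fingers move at their own pace and stop on an object; "squeeze" is the grip in N (left out, the last holds). Time passes only in rows, so rows that do not move let the fingers close. It gives the time, the measured TCP pose, the force and the opening at its end, in the units of the state.
- bot.observe(): the state, without advancing time (a new reading comes with each control period).
- grab_frame(name): name is "scene" or "top" or "wrist"; returns the picture (400x640x3 uint8, blue, green, red); there is no depth.
- calibration(name): a dict with "camera_matrix" (3x3 intrinsics, pixels), "T" (4x4, takes a point from camera to world coordinates). Camera axes: x right, y down, z forward; pixel columns grow to the right and rows downward; lengths in m; the calibration is good to about 2 mm. A picture is of the moment at which its call begins: read the wrist's pose just before it. calibration takes no time and is no camera call; for the wrist camera it gives the pose at the moment of the call.
- workorder.job_done(): hands the job in, once; it reports no verdict.
The state is a dict: "clock": time; "qpos": joint angles; "qd": joint speeds; "joint_efforts": joint torques, N m; "position": TCP position; "tool_rot": TCP orientation; "force": force on the tool from outside, world axes, zero at the start; "moment": the same for the moment, N m; "grip_width": finger opening in m.
Only numpy, scipy, OpenCV 4.12 (cv2) and the standard library are available. Lean on these libraries where they do the work, as an engineer would, in place of code of your own. Each camera call takes 0.05 s, during which the arm holds its last target. There are 200 camera calls.

## Working session

There is one attempt and no reset: what is moved stays moved. The work goes in short steps, Python scripts to look and compute and a tool call to move; the robot and the scene stay as the last step left them, time stands still between calls to the robot, and variables do not carry over. Pictures are saved under pics/ and viewed, about 8 in all and at most 12, crops included, and the job is handed in when it is done.

Besides the shell and the picture viewer there is one more tool, called after ">>>" as name(argument=value, ...) on one line, values as JSON. move_arm: Moves the arm, as the interface text tells. Shifts and turns lie within -1 to 1; 1 stands for 800 mm of shift or pi rad of turn. Its arguments: {"type":"object","properties":{"jaw":{"type":"array","items":{"type":"number"}},"dp":{"type":"array","items":{"type":"array","items":{"type":"number","minimum":-1,"maximum":1}}},"rotation":{"type":"array","items":{"type":"array","items":{"type":"number","minimum":-1,"maximum":1}}},"squeeze":{"type":"number"}},"required":["jaw","dp","rotation"]}

```bash
mkdir -p pics; ls; cat > h.py <<'E'
import numpy as np, cv2
from workcell import bot, grab_frame, calibration, workorder
def ray(cal,u,v):
    K=np.array(cal["camera_matrix"]);T=np.array(cal["T"])
    d=T[:3,:3]@np.linalg.solve(K,[u,v,1.]);return T[:3,3],d
def onz(cal,u,v,z):
    o,d=ray(cal,u,v);return o+d*(z-o[2])/d[2]
def proj(cal,p):
    K=np.array(cal["camera_matrix"]);T=np.array(cal["T"])
    c=K@(T[:3,:3].T@(np.array(p)-T[:3,3]));return c[:2]/c[2]
E
python3 - <<'E'
from h import *
s=bot.observe();print({k:np.round(v,3) for k,v in s.items()})
for n in("top","scene"):
    im=grab_frame(n);cv2.imwrite(f"pics/{n}0.png",im);c=calibration(n);print(n,np.round(c["T"],3).tolist(),np.round(c["camera_matrix"],1).tolist())
E
```

```text
pics
{'clock': np.float64(0.0), 'qpos': array([-1.244,  0.522, -0.036,  1.6  ,  0.021,  1.021, -0.113]), 'qd': array([-0.001,  0.   ,  0.002,  0.   , -0.   ,  0.001, -0.   ]), 'joint_efforts': array([-1.0000e-03, -9.2708e+01,  1.9790e+00, -3.6995e+01,  1.8000e-02,
        8.0000e-03,  0.0000e+00]), 'position': array([0.241, 0.576, 0.231]), 'tool_rot': array([-3.14 ,  0.   ,  2.745]), 'force': array([ 0.262, -0.097, -0.209]), 'moment': array([-0.048, -0.014,  0.034]), 'grip_width': np.float64(0.085)}
top [[-0.029, -0.984, 0.177, 0.444], [-1.0, 0.03, 0.001, 0.031], [-0.006, -0.177, -0.984, 0.931], [0.0, 0.0, 0.0, 1.0]] [[430.5, 0.0, 320.2], [0.0, 430.5, 193.1], [0.0, 0.0, 1.0]]
scene [[0.848, 0.359, -0.389, 0.886], [0.529, -0.593, 0.607, -0.412], [-0.013, -0.721, -0.693, 0.578], [0.0, 0.0, 0.0, 1.0]] [[372.8, 0.0, 320.2], [0.0, 372.8, 197.6], [0.0, 0.0, 1.0]]
```

View pics/top0.png

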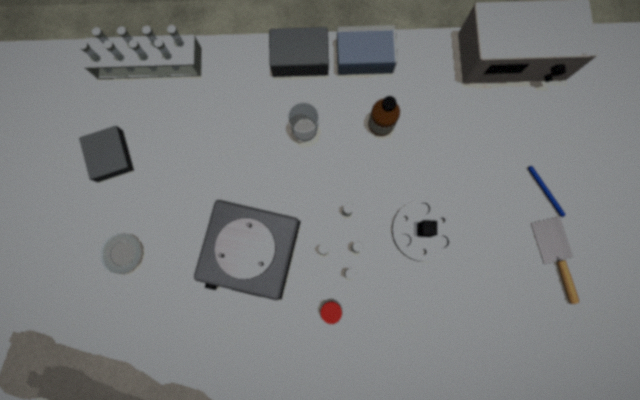

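View pics/scene0.png

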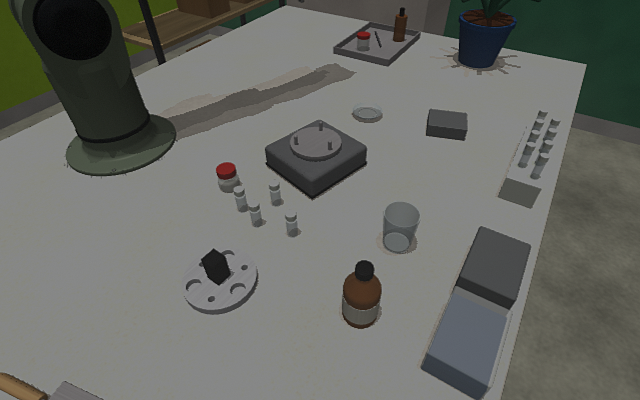

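The candidates for the vial in the top picture are (347,210), (356,246), (323,249) and (348,272), plus the red-capped jar at (331,312). The rack tubes at the upper left are not loose vials. The one farthest from the base is (347,210). The tray is at (422,231), the mixer at (245,248), the bottle at (383,118) and the beaker at (304,122).

```bash
python3 - <<'E'
from h import *
c=calibration("top");im=cv2.imread("pics/top0.png")
for n,u,v,z in[("v",347,209,.06),("v2",356,245,.06),("v3",323,248,.06),("v4",348,271,.06),("trayhandle top",428,228,.071),("drive",245,248,.074),("bottle",389,103,.13),("beaker",304,130,0),("red",331,312,.05)]:
    p=onz(c,u,v,z);print(n,p.round(3),np.hypot(*p[:2]).round(3))
a=cv2.resize(im[185:280,380:470],None,fx=6,fy=6,interpolation=cv2.INTER_CUBIC)[:,:540]
b=cv2.resize(im[200:295,290:380],None,fx=2.8,fy=2.8,interpolation=cv2.INTER_CUBIC)
d=cv2.resize(im[195:300,190:305],None,fx=2.2,fy=2.2,interpolation=cv2.INTER_CUBIC)
o=np.zeros((570,800,3),np.uint8);o[:570,:540]=a;o[:b.shape[0],540:540+b.shape[1]]=b;o[280:280+d.shape[0],540:540+d.shape[1]]=d
cv2.imwrite("pics/c1.png",o)
E
```

```text
v [ 0.566 -0.021  0.06 ] 0.566
v2 [ 0.492 -0.037  0.06 ] 0.493
v3 [0.488 0.03  0.06 ] 0.489
v4 [ 0.441 -0.018  0.06 ] 0.442
trayhandle top [ 0.521 -0.181  0.071] 0.552
drive [0.492 0.184 0.074] 0.525
bottle [ 0.763 -0.108  0.13 ] 0.771
beaker [0.757 0.065 0.   ] 0.76
red [0.362 0.018 0.05 ] 0.363
```

View pics/c1.png

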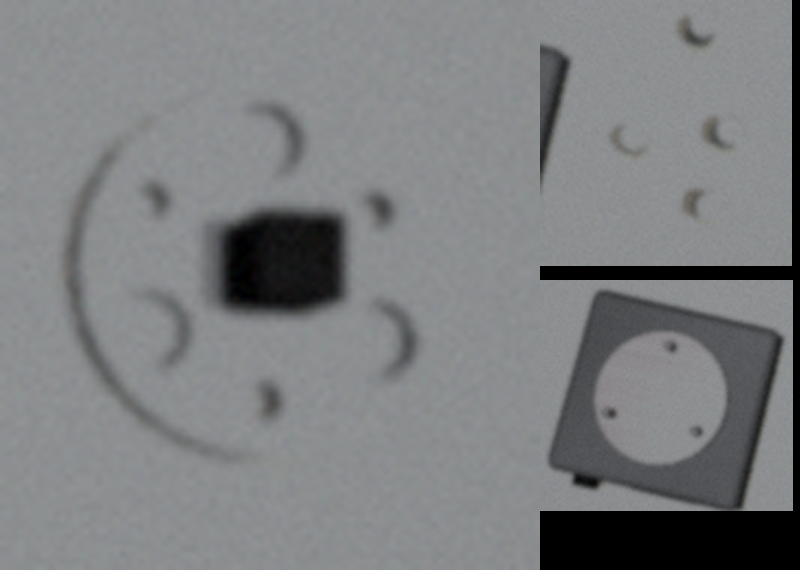

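```bash
cat >> h.py <<'E'
from scipy.spatial.transform import Rotation as Rn
def fit3(P):
    P=np.array(P)[:,:2];m=P.mean(0);d=P-m
    a=np.degrees(np.arctan2(d[:,1],d[:,0]));a3=np.degrees(np.angle(np.exp(3j*np.radians(a)).sum()))/3
    return m,a3,np.hypot(*d.T),a
def delta(p,yaw):
    # tool-frame row total to reach world p, tool down with yaw(deg)
    s=bot.observe();R=Rn.from_euler("xyz",s["tool_rot"])
    d=R.inv().apply(np.array(p)-s["position"])/.8
    r=(R.inv()*Rn.from_euler("xyz",[np.pi,0,np.radians(yaw)])).as_rotvec()/np.pi
    print("dp",d.round(4),"mm",(d*800).round(1),"rot",r.round(4),"deg",(r*180).round(1));return d,r
E
python3 - <<'E'
from h import *
c=calibration("top")
for n,z,q in[("tray",.014,[(406.2,218),(443.3,219.7),(424.7,251.7)]),("studs",.092,[(249.5,225),(221.4,255),(261.4,264)])]:
    m,a,r,an=fit3([onz(c,u,v,z) for u,v in q]);print(n,m.round(4),a.round(2),r.round(4),an.round(1))
w=calibration("wrist");s=bot.observe()
R=Rn.from_euler("xyz",s["tool_rot"]).as_matrix();T=np.array(w["T"])
print("cam in tool",(R.T@(T[:3,3]-s["position"])).round(3),(R.T@T[:3,:3]).round(2).tolist(),np.degrees(s["tool_rot"]),np.array(w["camera_matrix"]).round(1).tolist())
E
```

```text
tray [ 0.5227 -0.1878] 55.73 [0.046  0.0458 0.0465] [ 55.3 -63.9 175.8]
studs [0.4911 0.1829] -13.73 [0.0454 0.0456 0.0461] [ -13.3  105.8 -133.6]
cam in tool [ 0.07  -0.    -0.142] [[-0.0, -0.96, -0.27], [1.0, -0.0, -0.0], [0.0, -0.27, 0.96]] [-1.79941546e+02  3.00457189e-03  1.57261618e+02] [[278.7, 0.0, 328.7], [0.0, 278.7, 196.3], [0.0, 0.0, 1.0]]
```

```bash
python3 - <<'E'
from h import *
delta([.491,.183,.25],136.3)
E
```

```text
dp [-0.4776 -0.3327 -0.0237] mm [-382.1 -266.2  -18.9] rot [-3.000e-04  1.000e-04  1.165e-01] deg [-0.1  0.  21. ]
```

>>> move_arm(jaw=[0, 0, 0, 0, 0, 0, 0, 0, 0, 0], dp=[[-0.0478, -0.0333, -0.0024], [-0.0478, -0.0333, -0.0024], [-0.0478, -0.0333, -0.0024], [-0.0478, -0.0333, -0.0024], [-0.0478, -0.0333, -0.0024], [-0.0478, -0.0333, -0.0024], [-0.0478, -0.0333, -0.0024], [-0.0478, -0.0333, -0.0024], [-0.0478, -0.0333, -0.0024], [-0.0478, -0.0333, -0.0024]], rotation=[[0, 0, 0], [0, 0, 0], [0, 0, 0], [0, 0, 0], [0, 0, 0], [0, 0, 0], [0, 0, 0], [0, 0, 0], [0, 0, 0], [0, 0, 0]])

```text
clock: 1.35
position: [0.4918, 0.1815, 0.2505]
tool_rot: [-3.141, -0.0, 2.745]
force: [0.7, 0.1, -0.3]
grip_width: 0.0855
```

>>> move_arm(jaw=[0, 0, 0, 0], dp=[[0, 0, 0], [0, 0, 0], [0, 0, 0], [0, 0, 0]], rotation=[[0, 0, 0.0388], [0, 0, 0.0388], [0, 0, 0.0388], [0, 0, 0]])

```text
clock: 1.85
position: [0.4911, 0.1829, 0.2503]
tool_rot: [-3.141, -0.0, 2.38]
force: [-0.6, -0.7, 0.1]
grip_width: 0.0853
```

```bash
python3 - <<'E'
from h import *
s=bot.observe();print(s["clock"],s["position"],np.degrees(s["tool_rot"]),s["qpos"].round(2))
c=calibration("wrist");np.save("w1.npy",c["T"]);im=grab_frame("wrist");cv2.imwrite("pics/w1.png",im)
for a in(-13.7,106.3,226.3):
    p=[.491+.046*np.cos(np.radians(a)),.183+.046*np.sin(np.radians(a)),.098];print(proj(c,p).round(0))
delta([.523,-.188,.25],85.7)
E
```

```text
1.85 [0.49109635 0.18294436 0.25028974] [-1.79969287e+02 -1.88026725e-03  1.36354399e+02] [-0.6   0.34  0.17  1.85 -0.07  0.96  0.41]
[350. 218.]
[351. 147.]
[287. 184.]
dp [-0.3482 -0.3088  0.0005] mm [-278.6 -247.     0.4] rot [-2.000e-04  1.000e-04  2.821e-01] deg [-0.   0.  50.8]
```

View pics/w1.png

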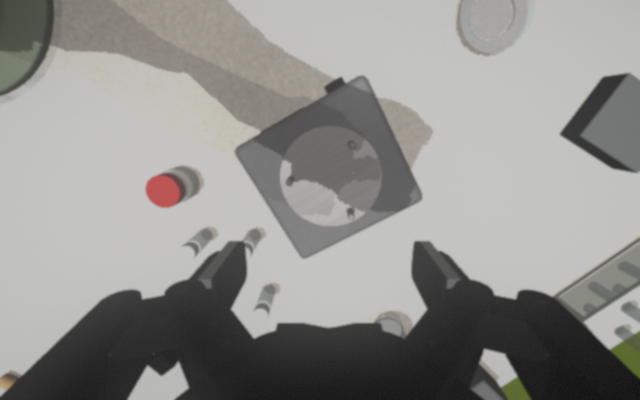

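Wrist view over the mixer: the studs are at about (351,146), (290,181) and (351,213), close to where the top view predicts them. Next I go above the tray.

>>> move_arm(jaw=[0, 0, 0, 0, 0, 0, 0, 0, 0, 0], dp=[[-0.0348, -0.0309, 0], [-0.0348, -0.0309, 0], [-0.0348, -0.0309, 0], [-0.0348, -0.0309, 0], [-0.0348, -0.0309, 0], [-0.0348, -0.0309, 0], [-0.0348, -0.0309, 0], [-0.0348, -0.0309, 0], [-0.0348, -0.0309, 0], [-0.0348, -0.0309, 0]], rotation=[[0, 0, 0], [0, 0, 0], [0, 0, 0], [0, 0, 0], [0, 0, 0], [0, 0, 0], [0, 0, 0], [0, 0, 0], [0, 0, 0], [0, 0, 0]])

```text
clock: 3.15
position: [0.5218, -0.1893, 0.2505]
tool_rot: [3.141, -0.0, 2.382]
force: [0.8, -0.1, 0.1]
grip_width: 0.0852
```

>>> move_arm(jaw=[0, 0, 0, 0, 0, 0, 0], dp=[[0, 0, 0], [0, 0, 0], [0, 0, 0], [0, 0, 0], [0, 0, 0], [0, 0, 0.04], [0, 0, 0]], rotation=[[0, 0, 0.0564], [0, 0, 0.0564], [0, 0, 0.0564], [0, 0, 0.0564], [0, 0, 0.0564], [0, 0, 0], [0, 0, 0]])

```text
clock: 4.03
position: [0.5209, -0.1877, 0.2171]
tool_rot: [-3.138, -0.0, 1.496]
force: [0.9, -0.0, 0.5]
grip_width: 0.0856
```

```bash
python3 - <<'E'
from h import *
s=bot.observe();print(s["clock"],s["position"],np.degrees(s["tool_rot"]),s["qpos"].round(2))
c=calibration("wrist");np.save("w2.npy",c["T"]);im=grab_frame("wrist");cv2.imwrite("pics/w2.png",im)
u,v=proj(c,[.523,-.188,.04]).astype(int);print(u,v)
x0,y0=max(u-66,0),max(v-75,0);print(x0,y0)
a=cv2.resize(im[y0:y0+150,x0:x0+133],None,fx=3,fy=3,interpolation=cv2.INTER_CUBIC)
i1=cv2.imread("pics/w1.png")[115:235,265:405]
b=cv2.resize(i1,None,fx=2.5,fy=2.5,interpolation=cv2.INTER_CUBIC)
b=cv2.convertScaleAbs(b,alpha=1.5)
o=np.zeros((450,800,3),np.uint8);o[:a.shape[0],:399]=a;o[:300,410:410+350]=b;cv2.imwrite("pics/c2.png",o)
E
```

```text
4.025 [ 0.52089103 -0.18766119  0.21706151] [-1.79806501e+02 -2.15539901e-02  8.57128159e+01] [-0.11  0.47  0.49  1.82 -0.27  0.92  0.42]
331 178
265 103
```

View pics/c2.png

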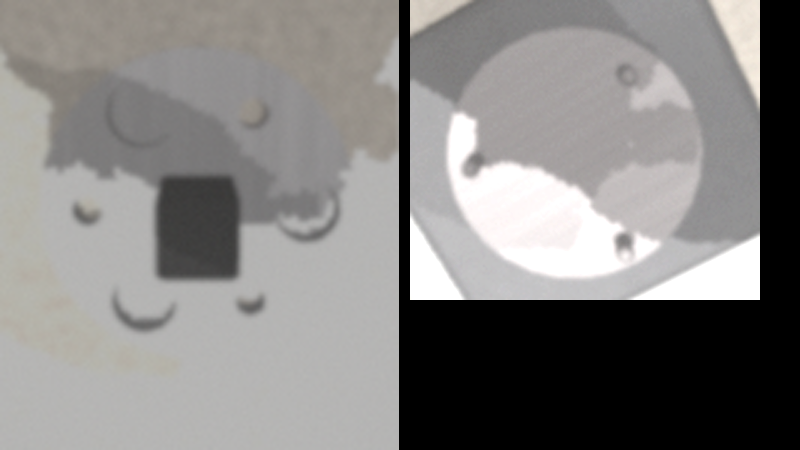

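The crop shows tray stud holes at (350,140), (294,172.5) and (348.5,202). The handle is square to the image, so the 85.7° grasp yaw is right. The stud tops in w1 are at about (351,145), (288,182) and (351,215).

```bash
python3 - <<'E'
from h import *
c=calibration("wrist");K=c["camera_matrix"]
for f,z,q in[("w2.npy",.016,[(349.5,139.8),(294,172.5),(348.5,202)]),("w1.npy",.097,[(351.4,144.6),(288.2,182.2),(351.4,215)])]:
    cc=dict(camera_matrix=K,T=np.load(f));m,a,r,an=fit3([onz(cc,u,v,z) for u,v in q]);print(m.round(4),a.round(2),r.round(4),an.round(1))
cc["T"]=np.load("w2.npy")
for p in[(317,162),(344.5,162),(317.5,195.7),(344.8,195.7)]:print(onz(cc,*p,.071).round(4))
delta([.523,-.188,.025],85.7)
E
```

```text
[ 0.5223 -0.1846] 56.15 [0.0457 0.0459 0.0454] [ 55.8 176.4 -63.8]
[0.4902 0.1854] -12.49 [0.0452 0.0458 0.0454] [ 107.2 -132.6  -12.1]
[ 0.5095 -0.1624  0.071 ]
[ 0.538  -0.1645  0.071 ]
[ 0.5069 -0.1987  0.071 ]
[ 0.5362 -0.2009  0.071 ]
dp [2.000e-04 2.300e-03 2.417e-01] mm [1.000e-01 1.800e+00 1.933e+02] rot [-0.0005 -0.     -0.0002] deg [-0.1 -0.  -0. ]
```

>>> move_arm(jaw=[0, 0, 0, 0, 0, 0], dp=[[0.002, 0.002, 0.05], [0, 0, 0.05], [0, 0, 0.05], [0, 0, 0.05], [0, 0, 0.0417], [0, 0, 0]], rotation=[[0, 0, 0], [0, 0, 0], [0, 0, 0], [0, 0, 0], [0, 0, 0], [0, 0, 0]])

```text
clock: 4.82
position: [0.5231, -0.1866, 0.0245]
tool_rot: [-3.139, -0.001, 1.494]
force: [-0.5, -0.9, 0.2]
grip_width: 0.0854
```

>>> move_arm(jaw=[255, 255, 255, 255, 255, 255, 255, 255], dp=[[0, 0, 0], [0, 0, 0], [0, 0, 0], [0, 0, 0], [0, 0, 0], [0, 0, 0], [0, 0, 0], [0, 0, 0]], rotation=[[0, 0, 0], [0, 0, 0], [0, 0, 0], [0, 0, 0], [0, 0, 0], [0, 0, 0], [0, 0, 0], [0, 0, 0]], squeeze=80)

```text
clock: 5.82
position: [0.5241, -0.1867, 0.0263]
tool_rot: [3.14, -0.0, 1.493]
force: [-2.6, 2.0, 14.3]
grip_width: 0.0293
```

```bash
python3 - <<'E'
from h import *
s=bot.observe();print(s["clock"],s["position"],np.degrees(s["tool_rot"]),s["force"],s["moment"],s["grip_width"])
E
```

```text
5.825 [ 0.524063   -0.1866591   0.02625418] [ 1.79928127e+02 -7.87652387e-03  8.55647314e+01] [-2.60264144  2.043407   14.30316152] [0.2962455  0.6597397  0.02424843] 0.02931087848052652
```

>>> move_arm(jaw=[255, 255, 255, 255, 255, 255, 255], dp=[[0, 0, -0.01], [0, 0, -0.03], [0, 0, -0.04], [0, 0, -0.04], [0, 0, -0.04], [0, 0, -0.0275], [0, 0, 0]], rotation=[[0, 0, 0], [0, 0, 0], [0, 0, 0], [0, 0, 0], [0, 0, 0], [0, 0, 0], [0, 0, 0]])

```text
clock: 6.7
position: [0.5241, -0.1867, 0.1765]
tool_rot: [3.139, 0.0, 1.493]
force: [-0.7, 0.8, -5.0]
grip_width: 0.0293
```

```bash
python3 - <<'E'
from h import *
s=bot.observe();print(s["clock"],s["position"],np.degrees(s["tool_rot"]),s["force"],s["moment"],s["grip_width"])
c=calibration("wrist");np.save("w3.npy",c["T"]);im=grab_frame("wrist");cv2.imwrite("pics/w3.png",im)
cv2.imwrite("pics/c3.png",cv2.resize(im[60:320,170:490],None,fx=2.3,fy=2.3,interpolation=cv2.INTER_CUBIC))
zt=s["position"][2]-.025+.016
for a in(56,176,-64):print(proj(c,[.5241+.046*np.cos(np.radians(a)),-.1866+.046*np.sin(np.radians(a)),zt]).round(1))
delta([.4907,.184,s["position"][2]],85.6+51)
E
```

```text
6.7 [ 0.52413002 -0.18671804  0.17653993] [1.79854642e+02 7.01721238e-03 8.55610482e+01] [-0.70855162  0.83278205 -5.01427153] [ 0.03490137 -0.02754968  0.09484395] 0.029260998697506924
[370.8 171.8]
[251.7 239.4]
[366.6 296.6]
dp [ 0.4585 -0.0768 -0.0015] mm [366.8 -61.4  -1.2] rot [ 3.000e-04  1.000e-04 -2.835e-01] deg [  0.   0. -51.]
```

View pics/c3.png

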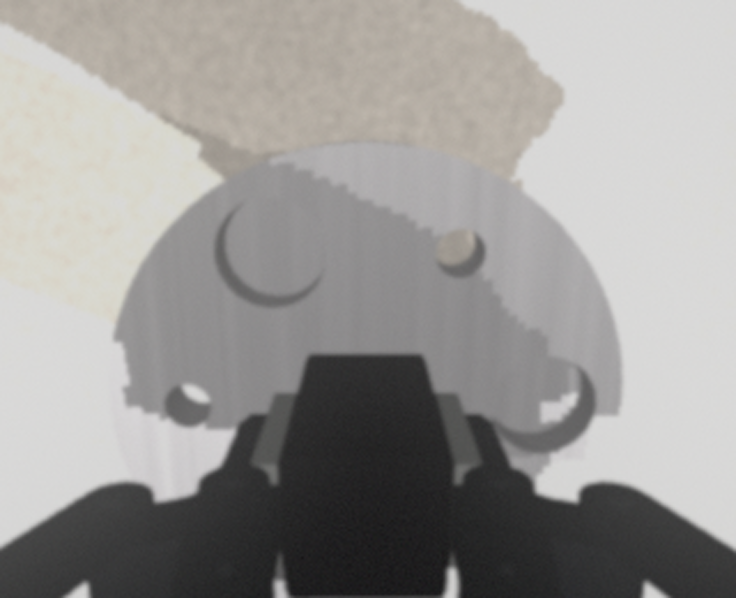

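>>> move_arm(jaw=[255, 255, 255, 255, 255, 255, 255, 255, 255, 255], dp=[[0.03, -0.005, 0], [0.05, -0.0084, 0], [0.055, -0.0092, 0], [0.055, -0.0092, 0], [0.055, -0.0092, 0], [0.055, -0.0092, 0], [0.055, -0.0092, 0], [0.053, -0.009, 0], [0.0505, -0.0084, 0], [0, 0, 0]], rotation=[[0, 0, 0], [0, 0, 0], [0, 0, 0], [0, 0, 0], [0, 0, 0], [0, 0, 0], [0, 0, 0], [0, 0, 0], [0, 0, 0], [0, 0, 0]])

```text
clock: 8.0
position: [0.4895, 0.1868, 0.1737]
tool_rot: [-3.14, 0.0, 1.498]
force: [1.3, -0.4, -3.3]
grip_width: 0.0293
```

>>> move_arm(jaw=[255, 255, 255, 255, 255, 255, 255, 255, 255], dp=[[0, 0, 0], [0, 0, 0], [0, 0, 0], [0, 0, 0], [0, 0, 0], [0, 0, 0], [0, 0, 0.03], [0, 0, 0.0225], [0, 0, 0]], rotation=[[0, 0, -0.0475], [0, 0, -0.0475], [0, 0, -0.0475], [0, 0, -0.0475], [0, 0, -0.0475], [0, 0, -0.0475], [0, 0, 0], [0, 0, 0], [0, 0, 0]])

```text
clock: 9.12
position: [0.4898, 0.1826, 0.1315]
tool_rot: [-3.138, -0.001, 2.388]
force: [0.8, -0.1, -3.2]
grip_width: 0.0295
```

```bash
cat > st.py <<'E'
from h import *
s=bot.observe();print(s["clock"],s["position"].round(4),np.degrees(s["tool_rot"]).round(2),s["force"].round(1),s["moment"].round(2),s["grip_width"].round(4))
E
python3 st.py; python3 -c "
from h import *
delta([.491,.184,.125],136.9)"
```

```text
dp [0.0001 0.0024 0.0081] mm [0.  1.9 6.5] rot [-0.0011 -0.0003 -0.0005] deg [-0.2 -0.1 -0.1]Traceback (most recent call last):
  File "st.py", line 2, in <module>
    s=bot.observe();print(s["clock"],s["position"].round(4),np.degrees(s["tool_rot"]).round(2),s["force"].round(1),s["moment"].round(2),s["grip_width"].round(4))
                                                                                                                                        ^^^^^^^^^^^^^^^^^^^^^
AttributeError: 'float' object has no attribute 'round'
```

>>> move_arm(jaw=[255, 255, 255], dp=[[0, 0.0024, 0.003], [0, 0, 0.003], [0, 0, 0]], rotation=[[0, 0, 0], [0, 0, 0], [0, 0, 0]])

```text
clock: 9.5
position: [0.4921, 0.1852, 0.1285]
tool_rot: [3.141, 0.0, 2.389]
force: [-0.9, 0.3, -4.1]
grip_width: 0.0292
```

```bash
sed -i 's/,s\["grip_width"\].round(4)/,s["grip_width"]/' st.py; python3 st.py; python3 - <<'E'
from h import *
im=grab_frame("wrist");cv2.imwrite("pics/w4.png",im);i2=grab_frame("scene");cv2.imwrite("pics/s4.png",i2)
a=cv2.resize(im[100:280,200:440],None,fx=2.5,fy=2.5,interpolation=cv2.INTER_CUBIC)
b=cv2.resize(i2[80:210,250:380],None,fx=1.5,fy=1.5,interpolation=cv2.INTER_CUBIC)
o=np.zeros((450,800,3),np.uint8);o[:,:600]=a;o[:195,605:800]=b;cv2.imwrite("pics/c4.png",o)
E
```

```text
9.5 [0.4921 0.1852 0.1285] [179.99   0.   136.85] [-0.9  0.3 -4.1] [-0.02  0.04  0.02] 0.029231588036071073
```

View pics/c4.png

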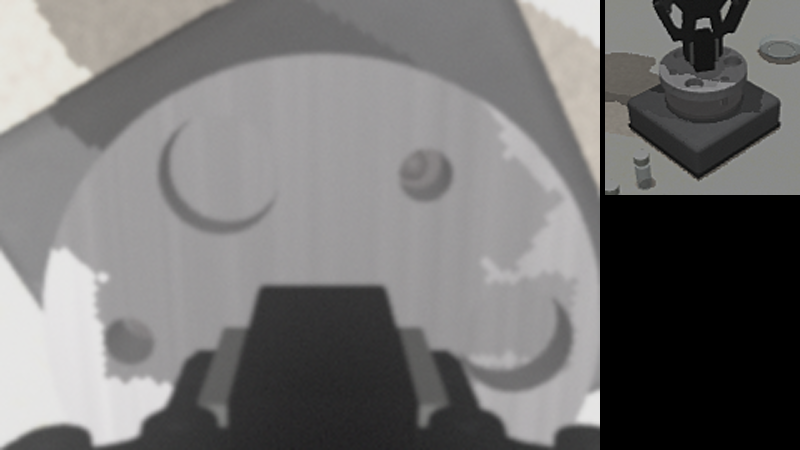

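Through the hole at crop (426,175) the stud shows at about (416,166). Perspective predicts about (415,162) for perfect alignment, so it is within about 1 mm and I go down gently.

>>> move_arm(jaw=[255, 255, 255, 255, 255], dp=[[0, 0, 0.004], [0, 0, 0.004], [0, 0, 0.004], [0, 0, 0.003], [0, 0, 0]], rotation=[[0, 0, 0], [0, 0, 0], [0, 0, 0], [0, 0, 0], [0, 0, 0]])

```text
clock: 10.22
position: [0.492, 0.1852, 0.1161]
tool_rot: [-3.141, -0.0, 2.388]
force: [0.7, -0.2, -3.8]
grip_width: 0.0294
```

```bash
python3 st.py
```

```text
10.225 [0.492  0.1852 0.1161] [-1.7998e+02 -1.0000e-02  1.3685e+02] [ 0.7 -0.2 -3.8] [ 0.01 -0.03 -0.09] 0.029381243569310964
```

>>> move_arm(jaw=[255, 255, 255, 255, 255, 255], dp=[[0, 0, 0.005], [0, 0, 0.005], [0, 0, 0.005], [0, 0, 0.003], [0, 0, 0.002], [0, 0, 0]], rotation=[[0, 0, 0], [0, 0, 0], [0, 0, 0], [0, 0, 0], [0, 0, 0], [0, 0, 0]])

```text
clock: 10.98
position: [0.4921, 0.1852, 0.1003]
tool_rot: [3.142, 0.0, 2.388]
force: [-0.3, 0.3, -4.1]
grip_width: 0.0295
```

```bash
python3 st.py
```

```text
10.975 [0.4921 0.1852 0.1003] [180.     0.   136.85] [-0.3  0.3 -4.1] [ 0.02 -0.03  0.02] 0.029548886307559627
```

Still free with no contact. I go down until it seats.

>>> move_arm(jaw=[255, 255, 255], dp=[[0, 0, 0.002], [0, 0, 0.0015], [0, 0, 0]], rotation=[[0, 0, 0], [0, 0, 0], [0, 0, 0]])

```text
clock: 11.35
position: [0.4922, 0.1853, 0.1]
tool_rot: [3.14, -0.0, 2.388]
force: [-17.6, -6.5, 58.9]
grip_width: 0.029
```

```bash
python3 st.py
```

```text
11.35 [0.4922 0.1853 0.1   ] [ 1.7992e+02 -2.0000e-02  1.3683e+02] [-17.6  -6.5  58.9] [-1.52  3.96  0.02] 0.029036769792016855
```

Seated at TCP z = 0.100, as predicted (0.026 + 0.074). I unload, open part way, rise and look.

>>> move_arm(jaw=[255, 255, 130, 130, 130, 130], dp=[[0, 0, -0.0025], [0, 0, 0], [0, 0, 0], [0, 0, 0], [0, 0, 0], [0, 0, -0.01]], rotation=[[0, 0, 0], [0, 0, 0], [0, 0, 0], [0, 0, 0], [0, 0, 0], [0, 0, 0]])

```text
clock: 12.1
position: [0.4918, 0.185, 0.1074]
tool_rot: [-3.141, -0.0, 2.389]
force: [0.3, -0.0, -0.0]
grip_width: 0.0425
```

>>> move_arm(jaw=[130, 130, 130, 130, 130], dp=[[0, 0, -0.04], [0, 0, -0.05], [0, 0, -0.05], [0, 0, -0.04], [0, 0, 0]], rotation=[[0, 0, 0], [0, 0, 0], [0, 0, 0], [0, 0, 0], [0, 0, 0]])

```text
clock: 12.72
position: [0.493, 0.1855, 0.2541]
tool_rot: [3.138, 0.001, 2.388]
force: [-0.5, 0.6, -0.4]
grip_width: 0.0422
```

```bash
python3 st.py; python3 - <<'E'
from h import *
c=calibration("wrist");np.save("w5.npy",c["T"]);im=grab_frame("wrist");cv2.imwrite("pics/w5.png",im);i2=grab_frame("scene");cv2.imwrite("pics/s5.png",i2)
a=cv2.resize(im[90:260,240:420],None,fx=3,fy=3,interpolation=cv2.INTER_CUBIC)
b=cv2.resize(i2[100:210,250:380],None,fx=2,fy=2,interpolation=cv2.INTER_CUBIC)
o=np.zeros((510,800,3),np.uint8);o[:,:540]=a;o[:220,540:800]=b;cv2.imwrite("pics/c5.png",o)
delta([.566,-.021,.25],66)
E
```

```text
12.725 [0.493  0.1855 0.2541] [1.7977e+02 7.0000e-02 1.3685e+02] [-0.5  0.6 -0.4] [-0.   -0.   -0.02] 0.042239187658922525
dp [-0.2439 -0.1247  0.0019] mm [-195.1  -99.8    1.5] rot [ 1.000e-04 -1.000e-04  3.936e-01] deg [ 0.  -0.  70.9]
```

View pics/c5.png

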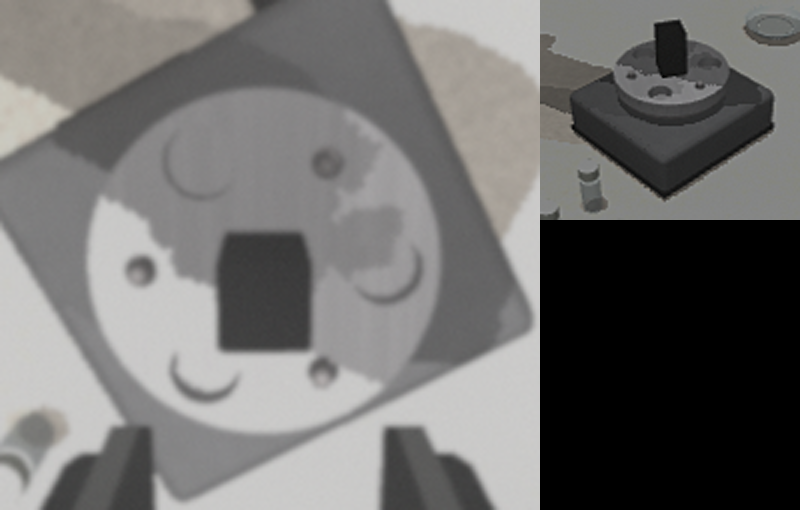

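The tray lies flat on the plate and a stud shows in each of the three holes, at (328,163), (141,270) and (323,372). Now I go above the target vial.

>>> move_arm(jaw=[110, 110, 110, 110, 110, 110, 110, 110], dp=[[-0.03, -0.0155, 0], [-0.05, -0.025, 0], [-0.05, -0.026, 0.01], [-0.05, -0.026, 0.02], [-0.044, -0.0225, 0.02], [-0.02, -0.01, 0.018], [0, 0, 0], [0, 0, 0]], rotation=[[0, 0, 0], [0, 0, 0], [0, 0, 0], [0, 0, 0], [0, 0, 0], [0, 0, 0], [0, 0, 0], [0, 0, 0]])

```text
clock: 13.82
position: [0.5658, -0.0204, 0.1969]
tool_rot: [-3.141, -0.001, 2.389]
force: [-0.5, -0.1, 0.1]
grip_width: 0.0487
```

```bash
python3 st.py; python3 - <<'E'
from h import *
c=calibration("wrist");np.save("w6.npy",c["T"]);im=grab_frame("wrist");cv2.imwrite("pics/w6.png",im)
cv2.imwrite("pics/c6.png",cv2.resize(im[40:340,160:500],None,fx=2,fy=2,interpolation=cv2.INTER_CUBIC))
for p in[(.566,-.021),(.492,-.037),(.488,.03),(.441,-.018)]:print(proj(c,[*p,.06]).round(0),proj(c,[*p,.0]).round(0))
cc=dict(c);cc["T"]=np.load("w5.npy");m,a,r,an=fit3([onz(cc,u,v,.09) for u,v in[(349.3,144.3),(287,180),(347.7,214)]]);print(m,a,r,an)
E
```

```text
13.825 [ 0.5658 -0.0204  0.1969] [-1.7998e+02 -4.0000e-02  1.3689e+02] [-0.5 -0.1  0.1] [ 0.06 -0.02 -0.01] 0.04872375568038937
[329. 188.] [329. 176.]
[266. 146.] [277. 141.]
[312.  93.] [315.  98.]
[241.  92.] [257.  96.]
[0.49169546 0.18579247] -13.469350217258352 [0.04615237 0.04608405 0.04631033] [ 106.69288911 -133.58285444  -13.51808409]
```

View pics/c6.png

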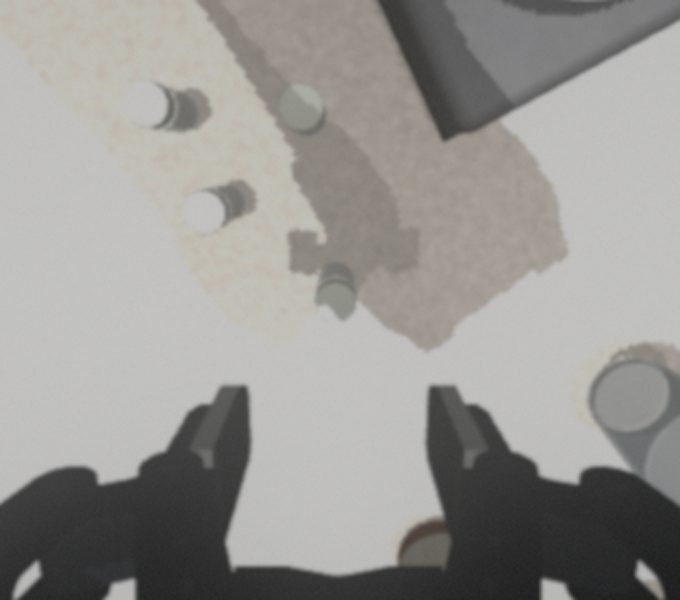

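The target vial's cap is at about crop (337,300), within 1.5 mm of the prediction. The other vials are at (208,210), (300,108) and (148,105), clear of the jaws. I descend and grip 42 mm above the foot.

>>> move_arm(jaw=[110, 110, 110, 110, 110, 110, 110], dp=[[-0.001, 0, 0.04], [0, 0, 0.05], [0, 0, 0.05], [0, 0, 0.04], [0, 0, 0.025], [0, 0, 0.012], [0, 0, 0]], rotation=[[0, 0, 0], [0, 0, 0], [0, 0, 0], [0, 0, 0], [0, 0, 0], [0, 0, 0], [0, 0, 0]])

```text
clock: 14.75
position: [0.5667, -0.0213, 0.0237]
tool_rot: [-3.142, -0.0, 2.389]
force: [-0.7, -1.1, 0.7]
grip_width: 0.0489
```

>>> move_arm(jaw=[150, 165, 180, 200, 255, 255, 255, 255], dp=[[0, 0, 0], [0, 0, 0], [0, 0, 0], [0, 0, 0], [0, 0, 0], [0, 0, 0], [0, 0, 0], [0, 0, 0]], rotation=[[0, 0, 0], [0, 0, 0], [0, 0, 0], [0, 0, 0], [0, 0, 0], [0, 0, 0], [0, 0, 0], [0, 0, 0]], squeeze=30)

```text
clock: 15.75
position: [0.5669, -0.0218, 0.0239]
tool_rot: [3.141, 0.0, 2.388]
force: [-0.3, 1.0, 6.6]
grip_width: 0.0211
```

```bash
python3 st.py
```

```text
15.75 [ 0.5669 -0.0218  0.0239] [1.7998e+02 2.0000e-02 1.3685e+02] [-0.3  1.   6.6] [0.04 0.23 0.01] 0.021060029900735546
```

>>> move_arm(jaw=[255, 255, 255, 255, 255, 255], dp=[[0, 0, -0.01], [0, 0, -0.03], [0, 0, -0.05], [0, 0, -0.05], [0, 0, -0.05], [0, 0, 0]], rotation=[[0, 0, 0.02], [0, 0, 0.035], [0, 0, 0.035], [0, 0, 0.035], [0, 0, 0.04], [0, 0, 0]])

```text
clock: 16.5
position: [0.5679, -0.0217, 0.178]
tool_rot: [3.137, 0.001, 1.869]
force: [0.2, -0.7, -0.7]
grip_width: 0.0207
```

```bash
python3 st.py; python3 -c "
from h import *
delta([.5049,.1411,.16],107)"
```

```text
16.5 [ 0.5679 -0.0217  0.178 ] [1.7976e+02 5.0000e-02 1.0708e+02] [ 0.2 -0.7 -0.7] [ 0.03  0.   -0.03] 0.020749979531866795
dp [ 0.2177 -0.0156  0.0223] mm [174.1 -12.5  17.8] rot [0.0013 0.0003 0.0005] deg [0.2 0.  0.1]
```

>>> move_arm(jaw=[255, 255, 255, 255, 255, 255, 255, 255], dp=[[0.03, -0.002, 0], [0.05, -0.0036, 0], [0.055, -0.004, 0], [0.05, -0.0036, 0], [0.0327, -0.0024, 0.02], [0, 0, 0.025], [0, 0, 0.018], [0, 0, 0]], rotation=[[0, 0, 0], [0, 0, 0], [0, 0, 0], [0, 0, 0], [0, 0, 0], [0, 0, 0], [0, 0, 0], [0, 0, 0]])

```text
clock: 17.5
position: [0.5029, 0.1402, 0.1241]
tool_rot: [-3.139, 0.0, 1.87]
force: [-0.0, -0.5, -1.1]
grip_width: 0.0214
```

```bash
python3 st.py; python3 - <<'E'
from h import *
im=grab_frame("top");cv2.imwrite("pics/t7.png",im);i2=grab_frame("scene");cv2.imwrite("pics/s7.png",i2);i3=grab_frame("wrist")
b=cv2.resize(i2[100:200,260:370],None,fx=4,fy=4,interpolation=cv2.INTER_CUBIC)
a=cv2.resize(i3[100:300,240:420],None,fx=2,fy=2,interpolation=cv2.INTER_CUBIC)
o=np.zeros((400,800,3),np.uint8);o[:,:440]=b;o[:,440:800]=a;cv2.imwrite("pics/c7.png",cv2.convertScaleAbs(o,alpha=1.4))
c=calibration("scene");s=bot.observe()
P=lambda p:((proj(c,p)-[260,100])*4).round(0)
print("pocket rim",P([.5049,.1411,.09]),"vial foot now",P([*s["position"][:2],.101]),"pred placed foot",P([.5049,.1411,.078]))
delta([.5049,.1411,.1],107)
E
```

```text
17.5 [0.5029 0.1402 0.1241] [-1.7988e+02  3.0000e-02  1.0713e+02] [-0.  -0.5 -1.1] [-0.01  0.02 -0.05] 0.021365594948389997
pocket rim [198. 185.] vial foot now [195. 169.] pred placed foot [198. 203.]
dp [0.0002 0.0015 0.0319] mm [ 0.1  1.2 25.5] rot [0.0002 0.     0.0007] deg [0.  0.  0.1]
```

View pics/c7.png

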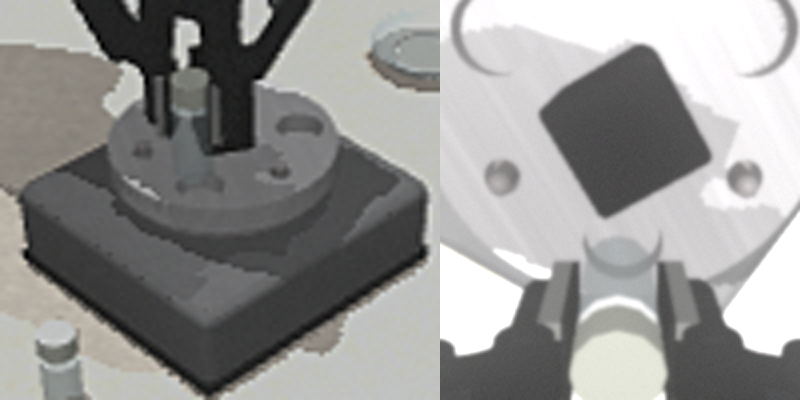

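The pocket in the scene view is at (200,185), as predicted (198,185). In the wrist view the vial's foot is centred laterally on the pocket. I lower it a step.

>>> move_arm(jaw=[255, 255, 255, 255], dp=[[0, 0.0004, 0.006], [0, 0, 0.006], [0, 0, 0.005], [0, 0, 0]], rotation=[[0, 0, 0], [0, 0, 0], [0, 0, 0], [0, 0, 0]])

```text
clock: 18.15
position: [0.5036, 0.1412, 0.1113]
tool_rot: [-3.141, -0.0, 1.87]
force: [0.1, 1.3, -0.7]
grip_width: 0.0211
```

```bash
python3 st.py
```

```text
18.15 [0.5036 0.1412 0.1113] [-1.7998e+02 -1.0000e-02  1.0716e+02] [ 0.1  1.3 -0.7] [ 0.34 -0.05  0.01] 0.021145332385700235
```

>>> move_arm(jaw=[255, 255, 255, 255], dp=[[0, 0, 0.004], [0, 0, 0.004], [0, 0, 0.0025], [0, 0, 0]], rotation=[[0, 0, 0], [0, 0, 0], [0, 0, 0], [0, 0, 0]])

```text
clock: 18.65
position: [0.5036, 0.141, 0.103]
tool_rot: [-3.141, 0.0, 1.87]
force: [1.2, 1.6, -0.9]
grip_width: 0.0214
```

```bash
python3 st.py
```

```text
18.65 [0.5036 0.141  0.103 ] [-179.98    0.    107.15] [ 1.2  1.6 -0.9] [ 0.32 -0.06  0.01] 0.021424035090539927
```

>>> move_arm(jaw=[255, 255, 255], dp=[[0.001, 0, 0.0007], [0, 0, 0], [0, 0, 0]], rotation=[[0, 0, 0], [0, 0, 0], [0, 0, 0]])

```text
clock: 19.02
position: [0.5035, 0.1417, 0.1026]
tool_rot: [3.142, 0.0, 1.87]
force: [0.8, 0.1, 0.2]
grip_width: 0.0213
```

```bash
python3 st.py
```

```text
19.025 [0.5035 0.1417 0.1026] [1.8000e+02 1.0000e-02 1.0715e+02] [0.8 0.1 0.2] [-0.03  0.08 -0.01] 0.021349083541399135
```

Wall contact is relieved. I release and withdraw upward.

>>> move_arm(jaw=[185, 180, 170, 150, 130, 130, 130], dp=[[0, 0, 0], [0, 0, 0], [0, 0, 0], [0, 0, 0], [0, 0, 0], [0, 0, 0], [0, 0, 0]], rotation=[[0, 0, 0], [0, 0, 0], [0, 0, 0], [0, 0, 0], [0, 0, 0], [0, 0, 0], [0, 0, 0]])

```text
clock: 19.9
position: [0.5035, 0.1418, 0.1026]
tool_rot: [3.142, 0.0, 1.87]
force: [-0.3, 0.0, 0.1]
grip_width: 0.0414
```

>>> move_arm(jaw=[130, 130, 130, 130, 130, 130], dp=[[0, 0, -0.02], [0, 0, -0.04], [0, 0, -0.06], [0, 0, -0.06], [-0.06, 0, -0.02], [-0.06, 0, 0]], rotation=[[0, 0, 0], [0, 0, 0], [0, 0, 0], [0, 0, 0], [0, 0, 0], [0, 0, 0]])

```text
clock: 20.65
position: [0.5325, 0.0493, 0.2652]
tool_rot: [3.138, -0.0, 1.872]
force: [1.4, 0.5, -0.2]
grip_width: 0.042
```

```bash
python3 st.py; python3 - <<'E'
from h import *
im=grab_frame("top");i2=grab_frame("scene");cv2.imwrite("pics/t8.png",im)
b=cv2.resize(i2[90:330,190:450],None,fx=2,fy=2,interpolation=cv2.INTER_CUBIC)
a=cv2.resize(im[80:300,190:410],None,fx=1.27,fy=1.27)
o=np.zeros((480,800,3),np.uint8);o[:,:520]=b;o[:a.shape[0],520:520+a.shape[1]]=a[:,:280];cv2.imwrite("pics/c8.png",cv2.convertScaleAbs(o,alpha=1.3))
E
```

```text
20.65 [0.5325 0.0493 0.2652] [ 1.7980e+02 -1.0000e-02  1.0723e+02] [ 1.4  0.5 -0.2] [ 0.02 -0.02 -0.05] 0.04195686841244114
```

View pics/c8.png

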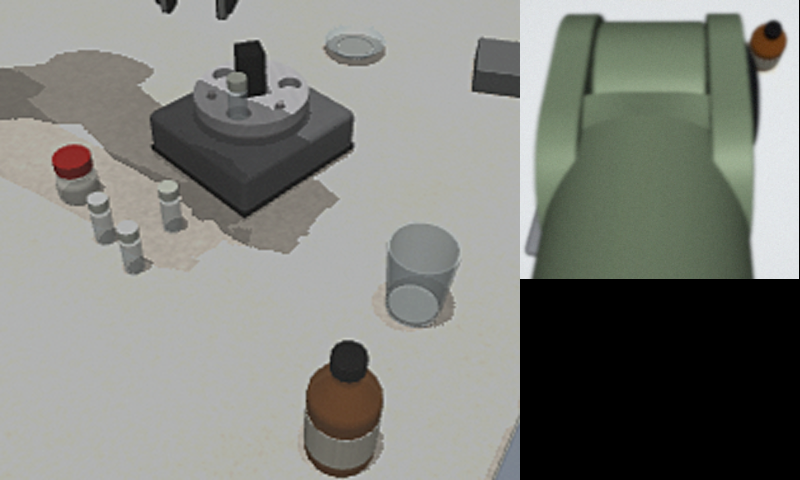

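The vial stands upright in the pocket at (238,95) and the tray is flat. The bottle, the beaker and the three other vials are where they were, and the gripper is clear.

```bash
python3 -c "
from workcell import workorder
print(workorder.job_done())"
```

```text
the job is handed in; nothing more can be done
None
```

The job is done and was handed in at about 20.7 s on the robot's clock, against the 54 s limit.

- **Tray:** I picked it up by the handle, turned it about 51° and slid it down over the three studs. Contact came at the predicted height (TCP z = 0.100 m). A close-up showed the tray lying flat with a stud in each of the three holes.
- **Vial:** I took the one farthest from the base, stood it in the pocket at about 287° in world axes, and let go. The last scene picture shows it upright and the gripper well clear.
- **Bystanders:** In that same picture the brown bottle, the beaker and the other vials look undisturbed.

**Checks that were off or disagreed:**
- **Camera offset:** The top and wrist cameras differed by about 3 mm in y. I used a value between them.
- **Seating force:** Seating the tray gave a brief wrist force of about 62 N (59 N of it upward), which I relieved at once. It is under the 120 N wrist limit. It went through the gripped tray, so I did not count it against the 40 N limit for the arm or gripper body.
- **Vial side contact:** The vial touched the pocket wall lightly (about 1.6 N) on the way down. I corrected this before letting go.
- **Last top view:** The arm blocked it, so the final check rests on the scene camera alone.

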